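# Tip a carton into the label frame and print

### The job

Push the tall standing carton over with a touch near its top, so that it tips from where it stands, without being shoved along or lifted, and lands flat on its broad face inside the taped frame (it may lie on the tape but not past it). Then press the round print button all the way down and let it come back up. Leave the tape roll, the marker tin and the small squat box where they are.

Things in the scene. Friction and masses are not known exactly. Their poses are not given: they have to be found in the camera images.
- carton_mid (a point): Centre (half-way up) of the tall plain cardboard carton: 110 wide (its own x) by 56 thick (its own y) by 180 mm tall (its own z, up while it stands), 0.25 to 0.5 kg, closed, loose. It starts upright with its foot across one of the two short ends of the taped frame (+y or -y end, varying), a broad face looking along the frame, square to it within about 6 degrees.
- carton_corner0 (a point): Corner of the carton's outline, at mid-thickness: its lower (foot) end, -x side of the carton's own axes (z 0 mm above its foot, x -55 mm).
- carton_corner1 (a point): Corner of the carton's outline, at mid-thickness: its lower (foot) end, +x side of the carton's own axes (z 0 mm above its foot, x +55 mm).
- carton_corner2 (a point): Corner of the carton's outline, at mid-thickness: its upper (top) end, -x side of the carton's own axes (z 180 mm above its foot, x -55 mm).
- carton_corner3 (a point): Corner of the carton's outline, at mid-thickness: its upper (top) end, +x side of the carton's own axes (z 180 mm above its foot, x +55 mm).
- carton: The same carton; origin at the centre of its foot (90 mm below its centre while it stands). Pushed near its top, across the broad face from outside the frame, it tips about its lower edge without sliding; it passes its balance point at about 17 degrees (some 47 mm of push at 155 mm height) and then falls by itself.
- frame: Flat rectangle of 24 mm wide tape stuck on the bench (no height to speak of); origin at its centre on the bench. Outside 198 mm along its own x by 268 mm along its own y; the opening inside the tape is 150 by 220 mm. A small blank label is stuck on the end opposite the carton; it means nothing.
- print_top (a point): Centre of the top face of the round white print button (40 mm across) in its fixed black housing beside the long far side of the frame. It is pressed straight down; a spring returns it.
- print (a joint): Travel of the print button: 0 up, 0.006 m fully down; fully down takes about 5 N.
- tape_roll: Brown roll of tape lying flat, 90 mm across, 48 mm high; origin at the centre of its underside. Leave alone.
- marker_tin: Aluminium tin with markers standing in it, 66 mm across, 125 mm high with the markers; origin at the centre of its underside. Leave alone.
- squat_box: Small squat cardboard box, 75 by 75 by 60 mm high, beyond the button; origin at the centre of its underside. Leave alone.

How it is judged:
On the way, in this order (a step that is already met when the one before it is completed fails the run):
1. the carton has been tipped and lies still, flat on a broad face, inside the taped frame (x of carton_corner0 in the frame of frame between -0.101 and 0.101 m and y of carton_corner0 in the frame of frame between -0.136 and 0.136 m and x of carton_corner1 in the frame of frame between -0.101 and 0.101 m and y of carton_corner1 in the frame of frame between -0.136 and 0.136 m and x of carton_corner2 in the frame of frame between -0.101 and 0.101 m and y of carton_corner2 in the frame of frame between -0.136 and 0.136 m and x of carton_corner3 in the frame of frame between -0.101 and 0.101 m and y of carton_corner3 in the frame of frame between -0.136 and 0.136 m and height (world z) of carton_mid below 0.033 m and (angle between carton_mid's own y axis and vertical below 0.08 rad or angle between carton_mid's own y axis and vertical above 3.06 rad) and linear speed of carton below 0.01 m/s and angular speed of carton below 0.1 rad/s), for 0.2 s.
2. the print button is pressed fully down (value of joint print above 0.0048 m), for 0.05 s.
At the end, for the whole second after the job is handed in: The carton lies still and flat on a broad face with no corner more than 2 mm past the outer edge of the tape; the print button was pressed (4.8 of 6 mm or more) after that and is up again; the other things are within 20 mm of where they stood (all of step 1 and value of joint print below 0.0015 m and distance of each of tape_roll, marker_tin, squat_box from where it was at the start of the episode below 0.02 m); the robot touches nothing.
It fails at once if the carton is lifted off the bench (height (world z) of carton_mid above 0.108 m or (angle between carton_mid's own z axis and vertical above 1 rad and height (world z) of carton_mid above 0.09 m) or (angle between carton_mid's own z axis and vertical above 1.45 rad and height (world z) of carton_mid above 0.06 m)).
It fails at once if the standing carton is shoved more than 30 mm along, or pushed in its lower half (angle between carton_mid's own z axis and vertical below 0.12 rad and (distance of carton from where it was at the start of the episode above 0.03 m or (contact force between the fingers and carton above 0.3 N and height (world z) of the grasp point below 0.09 m))).
It fails at once if the carton comes down outside the taped frame (angle between carton_mid's own z axis and vertical above 1.45 rad and not (x of carton_corner0 in the frame of frame between -0.101 and 0.101 m and y of carton_corner0 in the frame of frame between -0.136 and 0.136 m and x of carton_corner1 in the frame of frame between -0.101 and 0.101 m and y of carton_corner1 in the frame of frame between -0.136 and 0.136 m and x of carton_corner2 in the frame of frame between -0.101 and 0.101 m and y of carton_corner2 in the frame of frame between -0.136 and 0.136 m and x of carton_corner3 in the frame of frame between -0.101 and 0.101 m and y of carton_corner3 in the frame of frame between -0.136 and 0.136 m)).
It fails at once if the print button is pressed before the carton lies down (value of joint print above 0.003 m and angle between carton_mid's own z axis and vertical below 1.45 rad).
It fails at once if the tape roll, the marker tin or the squat box is moved or tipped (distance of any of tape_roll, marker_tin, squat_box from where it was at the start of the episode above 0.02 m or angle between any of tape_roll, marker_tin, squat_box's own z axis and vertical above 0.3 rad).
It also fails if it takes over 40 s, if anything falls off the work surface, if the arm or the gripper's body presses on something with over 40 N, if the wrist force passes 120 N, or if a joint passes its speed limit or range.

### The arm

A 7-joint arm with a two-finger parallel gripper is mounted at the origin on the work surface. World frame = base frame: x ahead of the robot, y to its left, z up, the work surface at z = 0. Lengths are in m, angles in rad, forces in N, time in s.
With the tool pointing down it reaches from about 0.375 to 0.925 m from the base axis. Payload 3.1 kg.
Tool frame: the origin (TCP) lies midway between the tips of the shut fingers; the grasp point (between the pads) lies 19 mm behind it; z points along the fingers, y is the line along which they close (so a half turn about z gives the same grasp; the last joint's range is limited). The gripper opens to 85 mm and grips with 20 to 120 N. Pads are 22 mm wide; open, the fingers measure 114 mm over their backs; the gripper's body (76 mm by 85 mm) begins 54 mm behind the grasp point. The pads swing forward as they close: fully open they stand 13 mm farther back than shut.
Start: joints at [1.173, 0.383, 0.044, 1.598, -0.018, 1.161, -0.05], TCP at [0.192, -0.621, 0.231] pointing down, gripper open.
Joint ranges: [-2.61, 2.61], [-0.41, 2.15], [-1.48, 1.57], [0, 2.5], [-1.57, 4.71], [0.05, 1.97], [-2.85, 2.85]. Speed limits (rad/s): [2.79, 2.79, 3.14, 3.14, 3.14, 3.14, 3.14].

### API

Orientations are given as a rotation vector (axis times angle).
In Python, from bench import arm gives the robot as it stands. The module is installed in compiled form; this text tells all that it offers.
- The arm moves only by the tool send_rows, never from a script. Its argument "plan" is a list of rows, each a list of 7 numbers: the turn, a rotation vector about the tool's x, y, z in degrees, then the shift along the tool's x, y, z in mm, then the opening, from 0 (shut) to 1 (fully open). In form: [[wx, wy, wz, x, y, z, claw], ...]. A call has 1 to 20 rows; each row is the pose to reach, as a shift and turn from the pose commanded when the call began, along the tool's axes at that moment; what a row does not reach only later rows make up. A row lasts 1/10 s, in which the tool goes at most 50 mm and 8.59 degrees, less where a joint would pass 70% of its speed; a pose out of reach is approached as far as the arm can. A call with a gripper value outside its range is refused whole. The fingers move at their own pace and stop on an object; "squeeze" is the grip in N (left out, the last holds). Time passes only in rows, so rows that repeat a pose let the fingers close. It gives the time, the measured TCP pose, the force, the opening and the grip force at its end, in the units of the state.
- arm.get_obs(): the state, without advancing time (a new reading comes with each control period).
- arm.grab_frame(name): name is "side" or "top"; returns a dict with "image" (384x512x3 uint8, red, green, blue), "mtx" (3x3 intrinsics, pixels), "extrinsics" (4x4, takes a point from world to camera coordinates). Camera axes: x right, y up, looking along -z (the intrinsics and any distortion apply to the point x, -y, -z); pixel columns grow to the right and rows downward; lengths in m; the calibration is good to about 2 mm. A picture is of the moment at which its call begins. There is no depth.
- arm.sign_off(): hands the job in; it is judged then, once.
Trained networks look in the newest picture that a camera, given by its name, has taken for a name from the list of things; names that differ only in an ending like _2 or _b are one class to them, and where a whole thing is asked for, a point or a joint stands for the part that bears it (a point fixed in the world has none). Each returns a list of dicts, best first, with "p" (0 to 1); they miss things now and then, are a little off and sometimes report something else, mostly with a low value. They report only what shows in the picture. A call takes as long as a camera call.
- arm.spot_in(camera, name): "uv" ([column, row] in pixels, amid what is visible of it).
- arm.masks_of(camera, name): "region" (384x512 bool, what is visible of it) and "uv" ([column, row] in pixels, amid what is visible of it).
- arm.spot_point(camera, name): "uv" ([column, row] in pixels: a listed point, or the origin of a listed thing).
The state is a dict: "clock": time; "joint_pos": joint angles; "qvel": joint speeds; "joint_torque": joint torques, N m; "tcp_pos": TCP position; "tcp_rot": TCP orientation; "contact_force": force on the tool from outside, world axes, zero at the start; "torque": the same for the moment, N m; "width": finger opening in m; "grip_force": force on a finger pad.
Only numpy, scipy, OpenCV 4.12 (cv2) and the standard library are available. Lean on these libraries where they do the work, as an engineer would, in place of code of your own. Each camera call takes 0.05 s, during which the arm holds its last target. There are 200 camera calls.

## Working session

There is one attempt and no reset: what is moved stays moved. The work goes in short steps, Python scripts to look and compute and a tool call to move; the robot and the scene stay as the last step left them, time stands still between calls to the robot, and variables do not carry over. Pictures are saved under pics/ and viewed, at most 10 in all, crops included, and the job is handed in when it is done.

Besides the shell and the picture viewer there is one more tool, called as a command line: name --pt "numbers of a row" for each row, then --argument value for the rest. send_rows: Moves the arm, as the interface text tells. Its arguments: {"type":"object","properties":{"plan":{"type":"array"},"squeeze":{"type":"number"}},"required":["plan"]}

```bash
mkdir -p pics; cat > h.py <<'E'
import numpy as np, cv2
from bench import arm
from scipy.spatial.transform import Rotation as R
def ray(f,uv):
    E=f["extrinsics"];K=f["mtx"]
    d=np.linalg.inv(K)@[uv[0],uv[1],1]; d=E[:3,:3].T@(d*[1,-1,-1]); c=-E[:3,:3].T@E[:3,3]
    return c,d
def atz(f,uv,z):
    c,d=ray(f,uv); return c+d*(z-c[2])/d[2]
def proj(f,P):
    E=f["extrinsics"]; p=(np.atleast_2d(P)@E[:3,:3].T+E[:3,3])*[1,-1,-1]
    q=p@f["mtx"].T; return q[:,:2]/q[:,2:]
E
python3 - <<'E'
from h import *
np.set_printoptions(precision=3,suppress=True)
H={"carton_mid":.09,"carton_corner0":0,"carton_corner1":0,"carton_corner2":.18,"carton_corner3":.18,"frame":0,"print_top":None,"tape_roll":0,"marker_tin":0,"squat_box":0}
F={}
for c in("side","top"):
    F[c]=arm.grab_frame(c); cv2.imwrite(f"pics/{c}0.png",F[c]["image"][:,:,::-1])
    print(c,-F[c]["extrinsics"][:3,:3].T@F[c]["extrinsics"][:3,3])
for n,z in H.items():
    rs=[]
    for c in F:
        r=arm.spot_point(c,n)[:1]
        for x in r:
            print(n,c,np.array(x["uv"]),round(x["p"],2),atz(F[c],x["uv"],z) if z is not None else "")
            rs.append(ray(F[c],x["uv"]))
    if len(rs)==2:
        A=np.zeros((3,3));b=np.zeros(3)
        for o,d in rs:
            d=d/np.linalg.norm(d);M=np.eye(3)-np.outer(d,d);A+=M;b+=M@o
        print("   tri",np.linalg.solve(A,b))
o=arm.get_obs();print(o["clock"],o["tcp_pos"],o["tcp_rot"],R.from_rotvec(o["tcp_rot"]).as_matrix(),o["contact_force"])
E
```

```text
side [0.391 0.436 0.672]
top [ 0.468 -0.01   0.779]
carton_mid side [280.6 253.1] 0.8 [0.484 0.119 0.09 ]
carton_mid top [208.2 253.1] 0.74 [0.482 0.119 0.09 ]
   tri [0.483 0.119 0.091]
carton_corner0 side [300.9 290.6] 0.95 [0.433 0.132 0.   ]
carton_corner0 top [209.8 279.4] 0.91 [0.43  0.132 0.   ]
   tri [ 0.431  0.132 -0.   ]
carton_corner1 side [300.9 290.6] 0.95 [0.433 0.132 0.   ]
carton_corner1 top [209.8 279.4] 0.91 [0.43  0.132 0.   ]
   tri [ 0.431  0.132 -0.   ]
carton_corner2 side [300.9 290.6] 0.95 [0.422 0.214 0.18 ]
carton_corner2 top [209.8 279.4] 0.91 [0.439 0.099 0.18 ]
   tri [ 0.431  0.132 -0.   ]
carton_corner3 side [300.9 290.6] 0.95 [0.422 0.214 0.18 ]
carton_corner3 top [209.8 279.4] 0.91 [0.439 0.099 0.18 ]
   tri [ 0.431  0.132 -0.   ]
print_top side [211.6 242.3] 0.81 
print_top top [217.2 179.7] 0.73 
   tri [0.634 0.116 0.027]
tape_roll side [277.5 174.6] 0.97 [ 0.582 -0.133  0.   ]
tape_roll top [340.1 203.5] 0.81 [ 0.587 -0.142  0.   ]
   tri [ 0.587 -0.144 -0.013]
marker_tin side [248.2 203.3] 0.68 [ 0.614 -0.024  0.   ]
marker_tin top [284.7 194.7] 0.65 [ 0.607 -0.025  0.   ]
   tri [ 0.61  -0.025 -0.   ]
squat_box side [193.4 195.8] 0.91 [0.742 0.005 0.   ]
squat_box top [267.8 135.9] 0.97 [0.738 0.01  0.   ]
   tri [0.737 0.01  0.009]
1.1 [ 0.192 -0.621  0.231] [3.106 0.469 0.   ] [[ 0.955  0.295  0.   ]
 [ 0.295 -0.955  0.   ]
 [ 0.     0.    -1.   ]] [0.062 0.348 0.092]
```

View pics/top0.png

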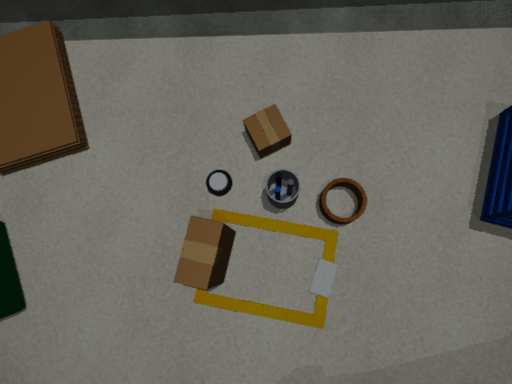

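View pics/side0.png

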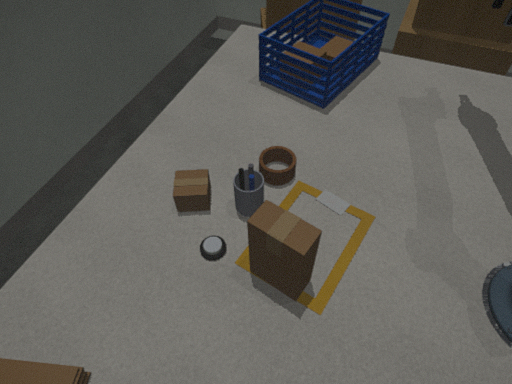

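The top view shows the carton at the +y end of the frame: its top is around (205,252), and the tape's outer corners are near (211,209), (338,231), (323,327) and (195,302). The button is at (219,182). The side view agrees, with the carton at (283,250) and the button at (212,243). Next I'll fit exact poses.

```bash
python3 - <<'E'
from h import *
from scipy.optimize import minimize
np.set_printoptions(precision=4,suppress=True)
F={};M={}
for c in("side","top"):
    F[c]=arm.grab_frame(c); m=arm.masks_of(c,"carton"); M[c]=m[0]["region"]; print(c,m[0]["p"],M[c].sum())
im=cv2.cvtColor(F["top"]["image"],cv2.COLOR_RGB2HSV)
y=cv2.inRange(im,(18,150,80),(32,255,255)); v,u=np.nonzero(y)
P=np.array([atz(F["top"],(a,b),0)[:2] for a,b in zip(u,v)],np.float32)
print("frame",cv2.minAreaRect(P*1000),len(P))
m=arm.masks_of("top","frame"); 
if m:
    v,u=np.nonzero(m[0]["region"]);P=np.array([atz(F["top"],(a,b),0)[:2] for a,b in zip(u,v)],np.float32);print("net frame",cv2.minAreaRect(P*1000))
B=np.array([[sx*.055,sy*.028,z] for sx in(-1,1) for sy in(-1,1) for z in(0,.18)])
def cost(p):
    s=0
    for c in F:
        W=B@R.from_euler('z',p[2]).as_matrix().T+[p[0],p[1],0]
        h=cv2.convexHull((proj(F[c],W)*16).astype(np.int32))
        g=np.zeros((384,512),np.uint8);cv2.fillConvexPoly(g,h,1,cv2.LINE_8,4)
        s+=np.sum((g>0)!=M[c])
    return s
best=min((minimize(cost,[.483,.119,a],method="Nelder-Mead",options=dict(initial_simplex=[[.483,.119,a],[.49,.119,a],[.483,.126,a],[.483,.119,a+.08]])) for a in(-.2,-.1,0,.1)),key=lambda r:r.fun)
print(best.x,np.degrees(best.x[2]),best.fun)
E
```

```text
side 0.57 5033
top 0.87 3310
frame ((456.9068908691406, 15.007965087890625), (267.560791015625, 197.93360900878906), 79.32051849365234) 3481
net frame ((456.9182434082031, 13.426834106445312), (267.490966796875, 197.7867431640625), 79.46887969970703)
[ 0.4818  0.1177 -0.2221] -12.724157628947138 332.0
```

send_rows --pt "0 0 0 0 0 -50 0" --pt "0 0 0 0 0 -100 0" --pt "0 0 0 0 0 -100 0"

```text
clock: 1.65
tcp_pos: [0.1934, -0.6254, 0.3414]
tcp_rot: [3.09, 0.466, 0.006]
contact_force: [-0.6, -1.2, 1.1]
width: 0.0438
grip_force: 0.0
```

send_rows --pt "0 0 8 45 -30 0 0" --pt "0 0 15 90 -60 0 0" --pt "0 0 22 130 -85 0 0" --pt "0 0 29.9 175 -115 0 0" --pt "0 0 29.9 220 -145 0 0" --pt "0 0 29.9 260 -170 0 0" --pt "0 0 29.9 300 -195 0 0" --pt "0 0 29.9 340 -220 0 0" --pt "0 0 29.9 380 -245 0 0" --pt "0 0 29.9 404 -263 0 0" --pt "0 0 29.9 417 -310 0 0" --pt "0 0 29.9 430 -355 0 0" --pt "0 0 29.9 443 -400 0 0" --pt "0 0 29.9 456 -445 0 0" --pt "0 0 29.9 469 -490 0 0" --pt "0 0 29.9 482 -535 0 0" --pt "0 0 29.9 495 -580 0 0" --pt "0 0 29.9 508 -625 0 0" --pt "0 0 29.9 521 -660 0 0" --pt "0 0 29.9 534 -688 0 0"

```text
clock: 3.65
tcp_pos: [0.4982, 0.1972, 0.3318]
tcp_rot: [-3.122, 0.343, -0.002]
contact_force: [0.5, -0.4, 0.5]
width: 0.0001
grip_force: 0.0
```

```bash
python3 - <<'E'
from h import *
np.set_printoptions(precision=4,suppress=True)
o=arm.get_obs();T=R.from_rotvec(o["tcp_rot"]).as_matrix();print(o["clock"],o["tcp_pos"],"\n",T,o["qvel"])
for t in([.499,.194,.15],[.499,.194,.331]): print(1000*T.T@(np.array(t)-o["tcp_pos"]))
E
```

```text
3.65 [0.4982 0.1972 0.3318] 
 [[ 0.9761 -0.2173  0.0012]
 [-0.2173 -0.9761  0.0007]
 [ 0.001  -0.001  -1.    ]] [-0.4042  0.3545 -0.2037 -0.3245  0.2404  0.0494 -0.6703]
[  1.2668   3.0846 181.762 ]
[1.4493 2.9057 0.7621]
```

send_rows --pt "0 0 0 0 0 45 0" --pt "0 0 0 0 0 90 0" --pt "0 0 0 0 0 135 0" --pt "0 0 0 0 0 180 0" --pt "0 0 0 0 0 180 0" --pt "0 0 0 0 0 180 0"

```text
clock: 4.25
tcp_pos: [0.4988, 0.194, 0.1515]
tcp_rot: [3.122, -0.348, -0.002]
contact_force: [0.1, 0.6, 0.2]
width: -0.0001
grip_force: 0.0
```

```bash
python3 - <<'E'
from h import *
o=arm.get_obs();print(o["tcp_pos"],o["contact_force"],(np.array(o["tcp_pos"])[:2]-[.4818,.1177])@[.220,.9755]-.028)
cv2.imwrite("pics/s1.png",arm.grab_frame("side")["image"][:,:,::-1])
E
```

```text
[0.49883172 0.19402409 0.1514542 ] [0.12387295 0.60088777 0.22704882] 0.05020112437433982
```

View pics/s1.png

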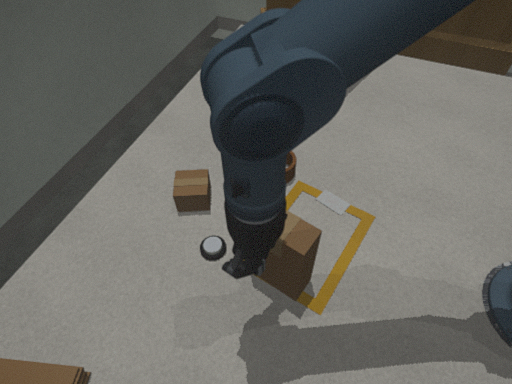

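The gripper, at (245,265), stands just behind the carton's broad face, with its body clear above the carton. I'll push now.

send_rows --pt "0 0 0 0 10 0 0" --pt "0 0 0 0 20 0 0" --pt "0 0 0 0 26 0 0" --pt "0 0 0 0 32 0 0" --pt "0 0 0 0 38 0 0" --pt "0 0 0 0 44 0 0" --pt "0 0 0 0 50 0 0" --pt "0 0 0 0 56 0 0" --pt "0 0 0 0 62 0 0"

```text
clock: 5.2
tcp_pos: [0.4851, 0.1331, 0.1512]
tcp_rot: [3.122, -0.348, -0.0]
contact_force: [-0.1, -0.5, -0.7]
width: -0.0004
grip_force: 0.3
```

```bash
python3 - <<'E'
from h import *
o=arm.get_obs();print(o["tcp_pos"],o["contact_force"])
cv2.imwrite("pics/s2.png",arm.grab_frame("side")["image"][:,:,::-1])
E
```

```text
[0.48510135 0.13309284 0.1512057 ] [-0.08778097 -0.53770999 -0.68974092]
```

View pics/s2.png

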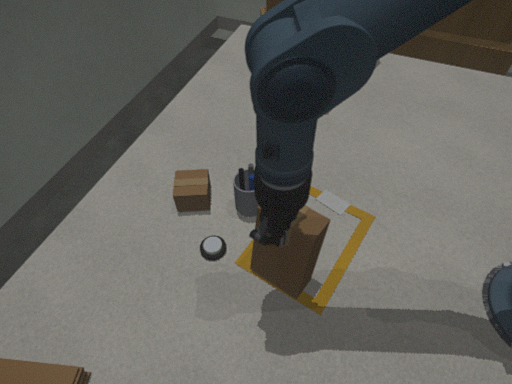

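The carton is tipping: its top has leaned away, near (315,220), while its foot stays at about (303,293). I'll keep pushing.

send_rows --pt "0 0 0 0 6 0 0" --pt "0 0 0 0 12 0 0" --pt "0 0 0 0 18 0 0" --pt "0 0 0 0 24 0 0" --pt "0 0 0 0 30 0 0" --pt "0 0 0 0 34 0 0" --pt "0 0 0 0 34 0 0" --pt "0 0 0 0 34 0 0" --pt "0 0 0 0 34 0 0" --pt "0 0 0 0 34 0 0" --pt "0 0 0 0 34 0 0"

```text
clock: 6.35
tcp_pos: [0.4778, 0.1007, 0.1513]
tcp_rot: [-3.122, 0.347, -0.0]
contact_force: [-0.0, 0.3, -0.1]
width: 0.0001
grip_force: 0.0
```

```bash
python3 - <<'E'
from h import *
o=arm.get_obs();print(o["tcp_pos"],o["contact_force"])
cv2.imwrite("pics/s3.png",arm.grab_frame("side")["image"][:,:,::-1])
E
```

```text
[0.4778436  0.10071599 0.15132389] [-0.01253579  0.27422583 -0.09113081]
```

View pics/s3.png

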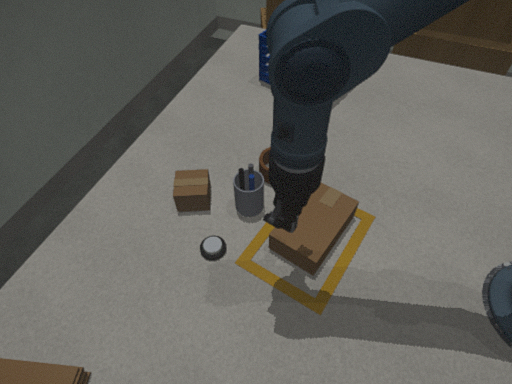

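The carton lies flat inside the tape, around (315,228), with tape showing on all sides. Next is the button; I'll refine its position from the first pictures.

```bash
python3 - <<'E'
from h import *
np.set_printoptions(precision=4,suppress=True)
rs=[]
for c,g in(("side",(212,243)),("top",(218,181))):
    f=arm.grab_frame(c); im=cv2.imread(f"pics/{c}0.png"); x,y=g
    w=im[y-14:y+15,x-14:x+15]; lab=cv2.connectedComponentsWithStats((w.min(2)>150).astype(np.uint8))
    i=lab[1][14,14]; uv=lab[3][i]+[x-14,y-14]; print(c,uv,lab[2][i],atz(f,uv,.027),atz(f,uv,.022),[r["p"] for r in arm.spot_point(c,"print_top")[:1]])
    rs.append(ray(f,uv))
A=np.zeros((3,3));b=np.zeros(3)
for o,d in rs:
    d=d/np.linalg.norm(d);M=np.eye(3)-np.outer(d,d);A+=M;b+=M@o
p=np.linalg.solve(A,b);o=arm.get_obs();T=R.from_rotvec(o["tcp_rot"]).as_matrix()
print(p,1000*T.T@(p-o["tcp_pos"]),o["clock"])
f=arm.grab_frame("top");cv2.imwrite("pics/t3.png",f["image"][:,:,::-1])
E
```

```text
side [212. 243.] [  0   0  29  29 841] [0.6323 0.1164 0.027 ] [0.6342 0.114  0.022 ] [0.71]
top [218. 181.] [  0   0  29  29 841] [0.6324 0.114  0.027 ] [0.6335 0.1148 0.022 ] [0.59]
[0.6334 0.1147 0.0235] [148.6587 -48.1154 127.7864] 6.6
```

send_rows --pt "0 0 0 40 -20 -10 0" --pt "0 0 0 80 -35 -10 0" --pt "0 0 0 115 -48 0 0" --pt "0 0 0 149 -48 20 0" --pt "0 0 0 149 -48 60 0" --pt "0 0 0 149 -48 95 0" --pt "0 0 0 149 -48 110 0" --pt "0 0 0 149 -48 115 0" --pt "0 0 0 149 -48 115 0"

```text
clock: 7.55
tcp_pos: [0.6338, 0.1147, 0.0365]
tcp_rot: [-3.122, 0.347, -0.0]
contact_force: [0.7, -0.6, 0.5]
width: -0.0001
grip_force: 0.0
```

```bash
python3 - <<'E'
from h import *
o=arm.get_obs();print(o["tcp_pos"],o["contact_force"])
cv2.imwrite("pics/s4.png",arm.grab_frame("side")["image"][:,:,::-1])
E
```

```text
[0.63378035 0.11474238 0.03651015] [ 0.7226108  -0.59489117  0.52020171]
```

View pics/s4.png

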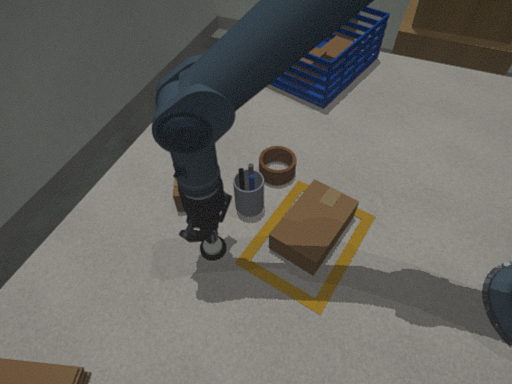

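The fingers are over the button at (212,246), and the carton is well inside the tape. I'll press gently.

send_rows --pt "0 0 0 0 0 4 0" --pt "0 0 0 0 0 8 0" --pt "0 0 0 0 0 11 0" --pt "0 0 0 0 0 14 0" --pt "0 0 0 0 0 14 0"

```text
clock: 8.1
tcp_pos: [0.6337, 0.1143, 0.0221]
tcp_rot: [3.122, -0.348, -0.0]
contact_force: [-0.6, -0.8, 0.9]
width: 0.0
grip_force: 0.7
```

send_rows --pt "0 0 0 0 0 2 0" --pt "0 0 0 0 0 4 0" --pt "0 0 0 0 0 4 0"

```text
clock: 8.4
tcp_pos: [0.6339, 0.1144, 0.0185]
tcp_rot: [3.122, -0.348, 0.0]
contact_force: [-0.2, 0.2, 4.8]
width: 0.0001
grip_force: 1.7
```

send_rows --pt "0 0 0 0 0 2 0" --pt "0 0 0 0 0 3 0" --pt "0 0 0 0 0 4 0" --pt "0 0 0 0 0 4 0"

```text
clock: 8.8
tcp_pos: [0.634, 0.1144, 0.0161]
tcp_rot: [3.121, -0.348, 0.0]
contact_force: [-4.6, -2.8, 11.3]
width: -0.0001
grip_force: 5.8
```

It has bottomed out: the tool stopped short of the command and the force rose to 11 N. I'll lift off.

send_rows --pt "0 0 0 0 0 -10 0" --pt "0 0 0 0 0 -40 0" --pt "0 0 0 0 0 -90 0" --pt "0 0 0 0 0 -140 0" --pt "0 0 0 0 0 -180 0" --pt "0 0 0 0 0 -180 0" --pt "0 0 0 0 0 -180 0" --pt "0 0 0 0 0 -180 0"

```text
clock: 9.6
tcp_pos: [0.6324, 0.1139, 0.1923]
tcp_rot: [3.121, -0.348, -0.005]
contact_force: [-0.2, -0.6, -0.2]
width: -0.0002
grip_force: 0.0
```

```bash
python3 - <<'E'
from h import *
o=arm.get_obs();print(o["tcp_pos"],o["contact_force"],o["clock"])
f=arm.grab_frame("side")
cv2.imwrite("pics/s5.png",f["image"][:,:,::-1])
for n in("tape_roll","marker_tin","squat_box"): print(n,[(r["uv"],r["p"]) for r in arm.spot_point("side",n)[:1]])
E
```

```text
[0.63239126 0.11385971 0.19226131] [-0.16715039 -0.56785241 -0.16500282] 9.6
tape_roll [([276.0, 174.1], 0.62)]
marker_tin [([312.4, 269.7], 0.67)]
squat_box [([190.6, 196.1], 0.64)]
```

View pics/s5.png

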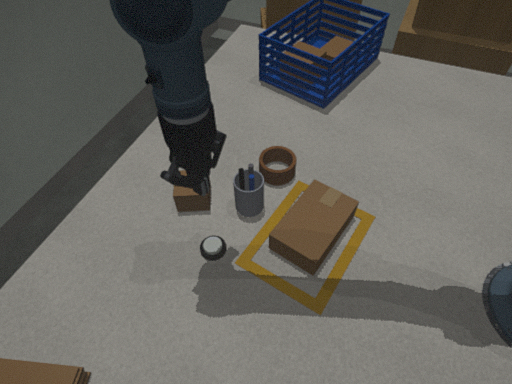

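The carton is flat inside the frame at (315,228). The button is up at (212,245), and the tin, roll and squat box haven't moved. The network's marker_tin hit at (312,270) is false, since the tin shows at (249,192) in the picture.

```bash
python3 -c "
from bench import arm
print(arm.sign_off())"
```

```text
the job is handed in; nothing more can be done
None
```

I handed the job in: the carton tipped over and lies flat inside the taped frame, the print button was pressed to its stop and released, and the tape roll, marker tin and squat box look unmoved in the last picture; no verdict came back.

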